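# Press the socket strip home with the bench press's locked lever

## Robot

A 6-joint arm with a two-finger parallel gripper is mounted at the origin on the work surface. World frame = base frame: x ahead of the robot, y to its left, z up, the work surface at z = 0. Lengths are in m, angles in rad, forces in N, time in s.
With the tool pointing down it reaches from about 0.35 to 0.975 m from the base axis. Payload 4.9 kg.
Tool frame: the origin (TCP) lies at the centre of the arm's flange, where the gripper is bolted on; the fingertips stand 173 mm ahead of it and the grasp point (between the pads) lies 155 mm ahead of it; x points along the fingers, y is the direction in which the jaws open and shut, and the axes are right-handed (so a half turn about x gives the same grasp; the last joint's range is limited). The gripper opens to 85 mm and grips with 20 to 120 N. Pads are 22 mm wide; open, the fingers measure 114 mm over their backs; the gripper's body (76 mm by 85 mm) begins 54 mm behind the grasp point. The pads swing forward as they close: fully open they stand 13 mm farther back than shut.
Start: joints at [-1.325, 0.053, 1.613, -0, 1.476, -0.119], TCP at [0.223, -0.584, 0.405] pointing down, gripper open.
Joint ranges: [-3.01, 3.01], [-1.01, 2.22], [0.06, 2.58], [-1.02, 4.17], [0.09, 2.62], [-3.14, 3.14]. Speed limits (rad/s): [2.57, 2.57, 3.14, 3.14, 3.14, 3.14].

## Interface

Orientations are given as a 3x3 rotation matrix whose columns are the frame's x, y, z axes.
In Python, from bench import * gives the robot as it stands.
- The arm moves only by the shell command python3 -m crank 'ROWS'. ROWS is text: rows parted by semicolons, each of 7 numbers parted by spaces: the turn, a rotation vector about the tool's x, y, z in rad, then the shift along the tool's x, y, z in cm, then the opening in per cent of the stroke, from 0 (shut) to 100 (fully open). In form: ax ay az x y z hand; .... A call has 1 to 5 rows; each row is the pose to reach, as a shift and turn from the pose measured when the call began, along the tool's axes at that moment; what a row does not reach only later rows make up. A row lasts 1/8 s, in which the tool goes at most 62.5 mm and 10.7 degrees, less where a joint would pass 70% of its speed; a pose out of reach is approached as far as the arm can. A call with a gripper value outside its range is refused whole. The fingers move at their own pace and stop on an object; the grip force is fixed at half the most. Time passes only in rows, so rows that repeat a pose let the fingers close. It gives the time, the measured TCP pose, the force and the opening at its end, in the units of the state.
- get_state(): the state, without advancing time (a new reading comes with each control period).
- grab_frame(name): name is "side" or "top" or "wrist"; returns the picture (400x640x3 uint8, red, green, blue); there is no depth.
- get_calibration(name): a dict with "fx", "fy", "cx", "cy" (pixels), "k1" (the pictures are not rectified: a ray, as slopes to the right and down, at radius r is drawn at 1 + k1 r^2 times it, then the intrinsics apply), "R" (3x3) and "t" (3): a world point X has camera coordinates R X + t. Camera axes: x right, y down, z forward; pixel columns grow to the right and rows downward; lengths in m; the calibration is good to about 2 mm. A picture is of the moment at which its call begins: read the wrist's pose just before it. get_calibration takes no time and is no camera call; for the wrist camera it gives the pose at the moment of the call.
- close_job(): hands the job in, once; it reports no verdict.
Trained networks look in the newest picture that a camera, given by its name, has taken for a name from the list of things; names that differ only in an ending like _2 or _b are one class to them, and where a whole thing is asked for, a point or a joint stands for the part that bears it (a point fixed in the world has none). Each returns a list of dicts, best first, with "confidence" (0 to 1); they miss things now and then, are a little off and sometimes report something else, mostly with a low value. They report only what shows in the picture. A call takes as long as a camera call.
- trace(camera, name): "mask" (400x640 bool, what is visible of it) and "box" ([left, top, right, bottom] as shares, 0 to 1, of the picture: columns of its width, rows of its height, round what is visible of it).
- mark_of(camera, name): "location" ([column, row] as shares, 0 to 1, of the picture: columns of its width, rows of its height: a listed point, or the origin of a listed thing).
The state is a dict: "t": time; "qpos": joint angles; "joint_vel": joint speeds; "effort": joint torques, N m; "position": TCP position; "ee_rot": TCP orientation; "contact_force": force on the tool from outside, world axes, zero at the start; "wrist_torque": the same for the moment, N m; "grip_width": opening from 0.0 (shut) to 1.0 (fully open).
Only numpy, scipy, OpenCV 4.12 (cv2) and the standard library are available. Lean on these libraries where they do the work, as an engineer would, in place of code of your own. Each camera call takes 0.05 s, during which the arm holds its last target. There are 200 camera calls.

## Task

One of the two blue hand presses has a green circuit board in its nest, with a black socket strip standing up in it. Press the red release button on top of that press's lever grip and, keeping it pressed, swing the lever all the way down so that the strip is pushed fully home, then let go of the lever and leave it down. Do not touch the other, empty press.

Things in the scene. Friction and masses are not known exactly. Their poses are not given: they have to be found in the camera images.
- press: the loaded hand press, bolted to the table: blue base 240 x 120 mm, blue anvil 80 mm high with a green board 62 x 84 mm on it. Origin: at table level under the middle of the board; z up; its -x axis points from the board towards the lever's grip. The lever's hinge lies along its y axis, at x = 90 mm, 130 mm above the table; the post and steel discs there rise to 176 mm
- press_thumb (a point): centre of the loaded press's red release button's face (34 mm along the lever, 24 wide), 10 mm proud of the black grip (105 mm long, 32 wide, 26 thick). It lies 200 mm from the hinge along the lever's centre line and, button out, 23 mm above that line. Moves with button and lever. z axis out of the face, square to the lever; x axis along the lever to the hinge
- press_lever (a joint): loaded press's lever angle, rad: 0 = grip end 0.42 above level; grows swinging down; bottom stop 0.55 (0.13 below level). Starts at 0 to 0.10. A ratchet blocks it at 0.14 and 0.31 unless the button is in by 4 mm or more; past 0.46 it latches down. With the button in, 5 to 8 N on the button swings it; it stays where left
- press_release (a joint): how far the loaded press's red button is in, m: 0 out, 0.006 fully in, moving square to the lever into the grip. Sprung: 1.5 N to start, 3.5 N fully in. With the lever at its bottom it springs out by itself when let go
- socket (a joint): how far the black socket strip (10 x 42 mm, in the middle of the green board) has been pushed into the board, m: 0 standing proud, 0.006 fully home. The rubber pad under the lever pushes it over the last part of the lever's swing
- spare: the other press, the same in every size, with nothing in its nest: not to be touched. Origin and axes as for the loaded one; its lever stands up in the same way
- spare_lever (a joint): angle of the empty press's lever, rad, read as for the loaded one; it starts between 0 and 0.10 and stays there

How it is judged:
On the way:
1. the loaded press's lever is swung down past the first ratchet tooth with its release button pressed (value of joint press_lever above 0.2 rad and value of joint press_release above 0.003 m), for 0.1 s.
At the end, for the whole second after the job is handed in: the loaded press's lever is down (joint above 0.50 rad of 0.55), the socket strip is home (pushed in more than 4.5 of 6 mm), the release button has sprung out (under 2 mm), and the empty press's lever is still up (below 0.13 rad) (value of joint press_lever above 0.5 rad and value of joint socket above 0.0045 m and value of joint press_release below 0.002 m and value of joint spare_lever below 0.13 rad); the robot touches nothing.
It fails at once if the robot pushes on the empty press (over 1 N) (contact force between any of the fingers, the arm and spare above 1 N).
It also fails if it takes over 35 s, if anything falls off the work surface, if the arm or the gripper's body presses on something with over 40 N, if the wrist force passes 120 N, or if a joint passes its speed limit or range.

## Working session

There is one attempt and no reset: what is moved stays moved. The work goes in short steps, Python scripts to look and compute and a shell command to move; the robot and the scene stay as the last step left them, time stands still between calls to the robot, and variables do not carry over. Pictures are saved under pics/ and viewed, about 8 in all and at most 12, crops included, and the job is handed in when it is done.

```bash
mkdir -p pics; ls; python3 - <<'E'
from bench import *
import cv2,numpy as np
s=get_state();print(s['t'],s['position'],np.round(s['ee_rot'],3),s['contact_force'],s['grip_width'])
ims=[]
for c in ['side','top']:
    im=grab_frame(c)
    ims.append(im)
    for n in ['press','press_thumb','spare','socket']:
        for d in mark_of(c,n)[:3]:
            print(c,n,round(d['confidence'],2),np.round(np.array(d['location'])*[640,400],1))
    k=get_calibration(c);print({a:np.round(v,3).tolist() for a,v in k.items()})
cv2.imwrite('pics/a.png',cv2.resize(np.vstack(ims)[:,:,::-1],(480,600)))
cv2.imwrite('pics/top.png',ims[1][:,:,::-1]);cv2.imwrite('pics/side.png',ims[0][:,:,::-1])
print(get_state()['t'])
E
```

```text
pics
0.0 [ 0.2229129  -0.58360694  0.40344728] [[-0.001  0.357 -0.934]
 [ 0.002 -0.934 -0.357]
 [-1.    -0.002 -0.   ]] [-0.48185592  0.29556312  0.32380759] 0.9958362730736663
side press 0.92 [294.1 348.8]
side press_thumb 0.89 [335.5 292.6]
side spare 0.64 [354.8 200. ]Traceback (most recent call last):
  File "<stdin>", line 9, in <module>
ValueError: it knows: press, press_thumb, spare
```

```bash
python3 - <<'E'
from bench import *
import cv2,numpy as np
for c in ['side','top']:
    im=grab_frame(c)
    cv2.imwrite(f'pics/{c}.png',im[:,:,::-1])
    for n in ['press','press_thumb','spare']:
        for d in mark_of(c,n)[:3]:
            print(c,n,round(d['confidence'],2),np.round(np.array(d['location'])*[640,400],1))
    k=get_calibration(c);print({a:np.round(v,3).tolist() for a,v in k.items()})
print(get_state()['t'])
E
```

```text
side press 0.79 [294.8 347.9]
side press_thumb 0.66 [338.6 293.4]
side spare 0.76 [351.9 199.3]
{'fx': 459.39, 'fy': 459.39, 'cx': 316.671, 'cy': 202.503, 'k1': -0.068, 'R': [[-0.979, -0.206, -0.014], [-0.128, 0.659, -0.741], [0.162, -0.724, -0.671]], 't': [0.629, 0.211, 0.929]}
top press 0.62 [228.6 210.8]
top press_thumb 0.82 [183.6 246. ]
top spare 0.72 [417.  230.3]
{'fx': 490.461, 'fy': 490.461, 'cx': 319.18, 'cy': 190.283, 'k1': -0.137, 'R': [[-0.022, -0.999, -0.033], [-0.995, 0.025, -0.096], [0.097, 0.03, -0.995]], 't': [0.018, 0.667, 1.047]}
0.6
```

View pics/top.png

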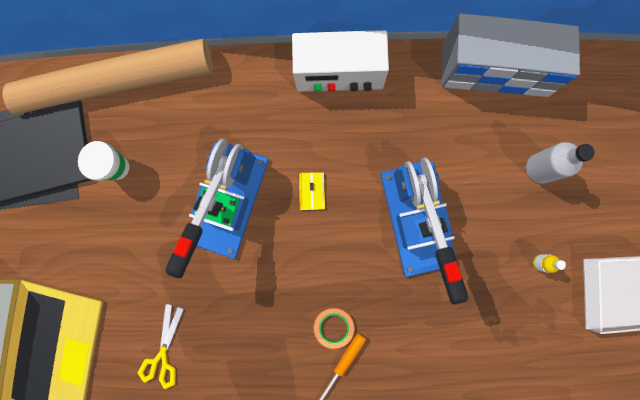

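View pics/side.png

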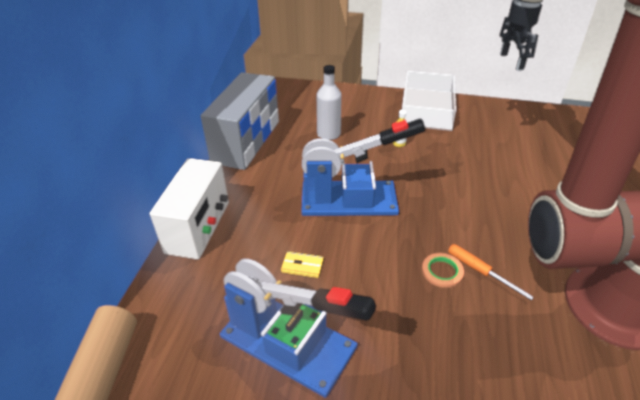

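The top view shows the loaded press on the left, with its board at about (218,207) and red button at (182,248). The empty press is on the right, with its button at (453,272). The side view has the loaded press in front, with its button at (340,297).

```bash
cat > h.py <<'E'
from bench import *
import cv2,numpy as np
from scipy.optimize import least_squares
from scipy.spatial.transform import Rotation as Ro
def proj(k,X):
    R,t=np.array(k['R']),np.array(k['t']);p=R@X+t;s=p[:2]/p[2];s=s*(1+k['k1']*(s@s))
    return s*[k['fx'],k['fy']]+[k['cx'],k['cy']]
def thumb(x,y,yaw,q,h=.023):
    f=.42-q;c,s=np.cos(yaw),np.sin(yaw);Rz=np.array([[c,-s,0],[s,c,0],[0,0,1]])
    o=np.array([x,y,0])
    zx=np.array([np.sin(f),0,np.cos(f)])   # face normal
    xx=np.array([np.cos(f),0,-np.sin(f)])  # to hinge
    p=np.array([.09,0,.13])-.2*xx+h*zx
    return o+Rz@p,Rz@xx,Rz@zx
def fit(obs,x0):
    def r(v): return np.concatenate([(proj(k,np.array([v[0],v[1],0]) if n!='press_thumb' else thumb(*v)[0])-u)*w for k,n,u,w in obs])
    s=least_squares(r,x0,loss='soft_l1',bounds=([-2,-2,-4,-.02],[2,2,4,.6]));return s.x,r(s.x)
E
python3 - <<'E'
from h import *
S,T=get_calibration('side'),get_calibration('top')
a=np.array
obs=[(S,'press',a([294.4,348.3]),.7),(S,'press_thumb',a([337,293]),1),(T,'press',a([228.6,210.8]),.7),(T,'press_thumb',a([183.6,246]),1)]
for y0 in(-.5,-1,0):
    v,r=fit(obs,[.6,.2,y0,.05]);print(np.round(v,4),np.round(r,1))
# triangulate spare
ob2=[(S,'spare',a([353,199.6])),(T,'spare',a([417,230.3]))]
print(least_squares(lambda p:np.concatenate([proj(k,a([p[0],p[1],0]))-u for k,n,u in ob2]),[.5,-.2]).x)
# red blobs
for c in('side','top'):
    im=cv2.imread(f'pics/{c}.png').astype(int);m=((im[...,2]>170)&(im[...,1]<70)&(im[...,0]<70)).astype('uint8')
    n,_,st,ce=cv2.connectedComponentsWithStats(m)
    print(c,[(s.tolist(),np.round(x,1).tolist()) for s,x in zip(st[1:],ce[1:]) if s[4]>60])
X,xx,zz=thumb(*v);print(X,xx,zz,proj(T,X),proj(S,X))
E
```

```text
[ 0.6374  0.2206 -0.3072  0.04  ] [ 0.8 -1.3  1.3 -0.  -2.8 -2.7 -0.3 -1.1]
[ 0.6374  0.2206 -0.3072  0.04  ] [ 0.8 -1.3  1.3 -0.  -2.8 -2.7 -0.3 -1.1]
[ 0.6374  0.2206 -0.3072  0.04  ] [ 0.8 -1.3  1.3 -0.  -2.8 -2.7 -0.3 -1.1]
[ 0.58209652 -0.21495969]
side [([336, 291, 16, 14, 73], [345.0, 298.7])]
top [([173, 237, 18, 20, 227], [181.8, 246.4]), ([444, 262, 18, 20, 249], [452.4, 271.7])]
[0.55426541 0.24692144 0.22553835] [ 0.88520187 -0.28081168 -0.37089412] [ 0.35353177 -0.11215052  0.92867516] [183.31150682 244.88294156] [338.32178067 292.97114083]
```

```bash
cat >> h.py <<'E'
def go(V,d,q=None,h=.023,dx=0.,dy=0.,flip=None):
    """rows-total from the current pose to tip standing d off the face; dx along lever to hinge"""
    s=get_state();R=np.array(s['ee_rot']);p=np.array(s['position'])
    v=list(V);
    if q is not None: v[3]=q
    X,xx,zz=thumb(*v,h);Rt=np.column_stack([-zz,np.cross(-xx,-zz),-xx])
    tgt=X+dx*xx+dy*np.cross(zz,xx)+zz*(d+.173)
    return np.round(Ro.from_matrix(R.T@Rt).as_rotvec(),3),np.round(R.T@(tgt-p)*100,2)
V=[.6374,.2206,-.3072,.04]
E
python3 -m crank '0 0 0 -6 0 0 0; 0 0 0 -12 0 0 0; 0 0 0 -14 -4 -4 0; 0 0 0 -14 -8 -8 0; 0 0 0 -14 -12 -12 0'
python3 -c "
from h import *
print(go(V,.06))"
```

```text
t: 1.23
position: [0.2926, -0.4274, 0.5455]
ee_rot: [[0.001, 0.356, -0.934], [-0.001, -0.934, -0.356], [-1.0, 0.001, -0.0]]
contact_force: [0.5, -0.3, 0.1]
grip_width: 0.001
(array([ 0.663, -0.366, -0.129]), array([ 10.3 , -48.33, -55.23]))
```

```bash
python3 -m crank '0 0 0 0 -4 -4.5 0; 0.13 0 0 0 -8 -9 0; 0.26 0 0 0 -12 -13.5 0; 0.4 0 0 0 -16 -18 0; 0.5 0 0 0 -20 -22.5 0'
python3 -c "
from h import *
print(go(V,.06))"
```

```text
t: 1.85
position: [0.4319, -0.1584, 0.5456]
ee_rot: [[0.002, -0.139, -0.99], [-0.002, -0.99, 0.139], [-1.0, 0.002, -0.002]]
contact_force: [0.0, 0.3, -0.0]
grip_width: -0.002
(array([ 0.165, -0.382, -0.033]), array([ 10.34, -40.42, -14.97]))
```

```bash
python3 -m crank '0 0 0 0 -6 -2.2 0; 0.03 -0.05 0 0 -12 -4.4 0; 0.06 -0.13 -0.01 0 -18 -6.6 0; 0.1 -0.22 -0.02 0 -24 -9 0; 0.14 -0.32 -0.03 1 -29.5 -11.5 0'
python3 -c "
from h import *
print(go(V,.06))"
```

```text
t: 2.48
position: [0.5838, 0.1142, 0.5377]
ee_rot: [[-0.299, -0.279, -0.912], [0.093, -0.96, 0.263], [-0.95, -0.006, 0.314]]
contact_force: [1.2, 0.1, 0.6]
grip_width: -0.002
(array([ 0.025, -0.061, -0.003]), array([  8.51, -11.65,  -5.02]))
```

```bash
python3 -m crank '0.01 -0.03 0 0 -5 -2 0; 0.025 -0.06 0 3 -10 -4 0; 0.025 -0.06 0 6.5 -11.65 -5 0; 0.025 -0.06 0 8.5 -11.65 -5 0; 0.025 -0.06 0 8.5 -11.65 -5 0'
python3 - <<'E'
from h import *
print(go(V,.06))
obs=[]
ims=[]
W=[]
for c in ['wrist','side','top']:
    k=get_calibration(c)
    im=grab_frame(c);ims.append(im)
    for n in ['press','press_thumb']:
        for d in mark_of(c,n)[:1]:
            u=np.array(d['location'])*[640,400]
            print(c,n,round(d['confidence'],2),u.round(1),proj(k,thumb(*V)[0]).round(1))
            obs.append((k,n,u,1 if 'thumb' in n else .6))
v,r=fit(obs,V);print(v.round(4),r.round(1))
a=ims[0].copy();cv2.circle(a,tuple(int(x) for x in proj(get_calibration('wrist'),thumb(*v)[0])),4,(0,255,0),1)
cv2.imwrite('pics/w1.png',a[:,:,::-1])
E
```

```text
t: 3.1
position: [0.6358, 0.2204, 0.4405]
ee_rot: [[-0.356, -0.301, -0.884], [0.108, -0.954, 0.281], [-0.928, 0.004, 0.373]]
contact_force: [0.6, -0.2, -0.1]
grip_width: 0.001
(array([-0.   ,  0.002, -0.004]), array([-0.16, -0.06, -0.01]))
wrist press 0.82 [318.6  30.3] [317.1 215.8]
wrist press_thumb 0.87 [316.6 217.1] [317.1 215.8]
side press 0.72 [294.3 345.7] [338.3 293. ]
side press_thumb 0.77 [337.4 293.4] [338.3 293. ]
top press 0.66 [225.3 212. ] [183.3 244.9]
[ 0.6364  0.219  -0.3349  0.0336] [-0.1  0.7 -0.3 -0.5  1.2  0.1  0.6 -0.7  0.  -2.8]
```

View pics/w1.png

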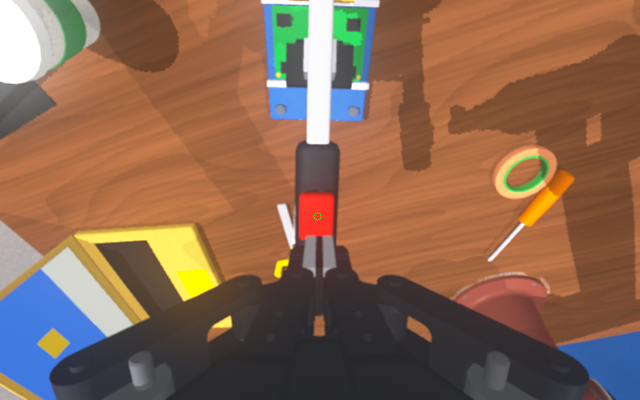

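The wrist view shows the red button centred at (317,216), on the estimate, and the lever runs straight up the image. I'll approach along the tool axis.

```bash
sed -i 's/^V=.*/V=[.637,.220,-.316,.037]/' h.py; python3 -m crank '0 0 0 3 0 0 0; 0 0 0 5 0 0 0; 0 0 0 5.3 0 0 0; 0 0 0 5.6 0 0 0; 0 0 0 5.6 0 0 0'
python3 -c "
from h import *
print(go(V,0))"
```

```text
t: 4.18
position: [0.6171, 0.2267, 0.3918]
ee_rot: [[-0.351, -0.302, -0.886], [0.11, -0.953, 0.281], [-0.93, 0.001, 0.368]]
contact_force: [0.2, 0.5, -0.1]
grip_width: 0.003
(array([ 0.008, -0.007, -0.005]), array([ 0.54,  0.01, -0.07]))
```

```bash
python3 -m crank '0 0 0 0.4 0 -0.05 0; 0 0 0 0.8 0 -0.05 0; 0 0 0 1.1 0 -0.05 0; 0 0 0 1.3 0 -0.05 0; 0 0 0 1.3 0 -0.05 0'
python3 -c "
from h import *
s=get_state();R=np.array(s['ee_rot']);print('F tool',R.T@s['contact_force'])
for q in (.037,.1,.17,.24,.31,.38,.45,.5,.55): print(q,*go(V,0,q,.017))"
```

```text
t: 4.8
position: [0.6129, 0.2283, 0.3799]
ee_rot: [[-0.351, -0.301, -0.887], [0.111, -0.953, 0.28], [-0.93, 0.0, 0.368]]
contact_force: [-1.3, 1.3, 4.5]
grip_width: 0.0
F tool [-3.5610198  -0.87302754  3.2215318 ]
0.037 [ 0.009 -0.006 -0.004] [-0.14  0.04 -0.05]
0.1 [ 0.009  0.057 -0.004] [1.15 0.02 1.11]
0.17 [ 0.009  0.127 -0.003] [2.67 0.   2.31]
0.24 [ 0.009  0.197 -0.003] [ 4.26 -0.01  3.39]
0.31 [ 0.01   0.267 -0.003] [ 5.93 -0.03  4.37]
0.38 [ 0.01   0.337 -0.002] [ 7.66 -0.04  5.22]
0.45 [ 0.01   0.407 -0.002] [ 9.45 -0.05  5.95]
0.5 [ 0.01   0.457 -0.002] [10.76 -0.06  6.39]
0.55 [ 0.01   0.507 -0.001] [12.08 -0.07  6.77]
```

```bash
python3 -m crank '0.005 0.02 0 0.8 0 0.4 0; 0.009 0.06 0 1.4 0 1.1 0; 0.009 0.1 0 2.3 0 1.8 0; 0.009 0.15 0 3.4 0 2.65 0; 0.009 0.197 0 4.5 0 3.4 0'
python3 - <<'E'
from h import *
s=get_state();R=np.array(s['ee_rot']);print('F tool',R.T@s['contact_force'])
for q in (.24,.31,.38,.45,.5,.55): print(q,*go(V,0,q,.017))
k=get_calibration('wrist');w=grab_frame('wrist');sd=grab_frame('side')
cv2.imwrite('pics/p.png',np.hstack([w[100:400,180:480],sd[200:400,200:420].repeat(1,0)[:200] if 0 else cv2.resize(sd[200:400,200:420],(330,300))])[:,:,::-1])
E
```

```text
t: 5.42
position: [0.5673, 0.2429, 0.3513]
ee_rot: [[-0.165, -0.31, -0.936], [0.053, -0.951, 0.305], [-0.985, 0.001, 0.173]]
contact_force: [3.6, 0.8, 3.6]
grip_width: -0.001
F tool [-4.09055013 -1.87685629 -2.51416775]
0.24 [ 0.001 -0.006 -0.001] [-0.16  0.01 -0.04]
0.31 [ 0.001  0.064 -0.001] [1.28 0.   1.25]
0.38 [ 0.001  0.134 -0.001] [2.81 0.   2.44]
0.45 [ 0.001  0.204 -0.001] [ 4.41 -0.    3.51]
0.5 [ 0.001  0.254 -0.001] [ 5.6  -0.    4.21]
0.55 [ 0.001  0.304 -0.001] [ 6.82 -0.    4.85]
```

View pics/p.png

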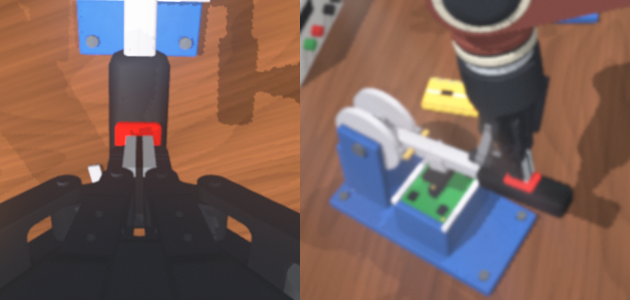

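The lever is following: the fingertips sit on the button at about (138,135) in the wrist crop, and the force is a steady 4 N. I'll continue along the arc.

```bash
python3 -m crank '0 0.05 0 1.2 0 1 0; 0 0.1 0 2.3 0 1.9 0; 0 0.16 0 3.6 0 2.8 0; 0 0.21 0 4.8 0 3.55 0; 0 0.26 0 6 0 4.25 0'
python3 - <<'E'
from h import *
s=get_state();R=np.array(s['ee_rot']);print('F tool',R.T@s['contact_force'])
for q in (.45,.5,.55): print(q,*go(V,0,q,.017))
E
```

```text
t: 6.15
position: [0.5174, 0.259, 0.3001]
ee_rot: [[0.082, -0.309, -0.947], [-0.028, -0.951, 0.308], [-0.996, 0.002, -0.087]]
contact_force: [0.9, -1.8, 7.3]
grip_width: 0.004
F tool [-7.1405653   1.48654539 -2.00654583]
0.45 [ 0.002 -0.057 -0.002] [-1.28 -0.01 -1.13]
0.5 [ 0.002 -0.007 -0.001] [-0.32 -0.01 -0.15]
0.55 [ 0.002  0.043 -0.001] [ 0.7  -0.01  0.78]
```

```bash
python3 -m crank '0 0.02 0 0.5 0 0.3 0; 0 0.04 0 0.9 0 0.75 0; 0 0.043 0 1.2 0 0.78 0; 0 0.043 0 1.4 0 0.78 0; 0 0.043 0 1.4 0 0.78 0'
python3 - <<'E'
from h import *
s=get_state();R=np.array(s['ee_rot']);print('F tool',R.T@s['contact_force'])
for q in (.5,.55): print(q,*go(V,0,q,.017))
E
```

```text
t: 6.78
position: [0.5116, 0.2615, 0.2921]
ee_rot: [[0.12, -0.31, -0.943], [-0.042, -0.951, 0.307], [-0.992, 0.003, -0.127]]
contact_force: [-22.0, -4.3, 34.2]
grip_width: -0.002
F tool [-36.40883567  10.98719198  15.10957825]
0.5 [ 0.001 -0.048 -0.003] [-1.02  0.05 -0.9 ]
0.55 [ 0.001  0.002 -0.003] [-0.04  0.05  0.08]
```

At the bottom: 36 N, and the pose matches 0.55. Next I'll back straight off and check.

```bash
python3 -m crank '0 0 0 -0.5 0 0 0; 0 0 0 -1.5 0 0 0; 0 0 0 -5 0 0 0; 0 0 0 -9 0 0 0; 0 0 0 -9 0 0 0'
python3 - <<'E'
from h import *
s=get_state();print(s['contact_force'])
im={}
for c in ['wrist','side']:
    k=get_calibration(c);im[c]=grab_frame(c)
    for d in mark_of(c,'press_thumb')[:1]:
        print(c,round(d['confidence'],2),(np.array(d['location'])*[640,400]).round(1),[(q,h,proj(k,thumb(*V[:3],q,h)[0]).round(1)) for q,h in((.45,.023),(.55,.023),(.55,.017))])
cv2.imwrite('pics/e.png',np.hstack([im['wrist'][50:350,180:480],cv2.resize(im['side'][220:400,200:420],(440,360))[30:330]])[:,:,::-1])
E
```

```text
t: 7.4
position: [0.5015, 0.2656, 0.3851]
ee_rot: [[0.126, -0.31, -0.942], [-0.041, -0.951, 0.307], [-0.991, -0.0, -0.132]]
contact_force: [-0.9, 0.2, -0.4]
grip_width: 0.001
[-0.8891562   0.21234378 -0.43551455]
wrist 0.78 [320.6 207.6] [(0.45, 0.023, array([321.1, 212.1])), (0.55, 0.023, array([320.9, 208.7])), (0.55, 0.017, array([320.9, 206.7]))]
side 0.68 [349.1 335.2] [(0.45, 0.023, array([350.4, 328.5])), (0.55, 0.023, array([350.3, 335.5])), (0.55, 0.017, array([349.7, 337.2]))]
```

View pics/e.png

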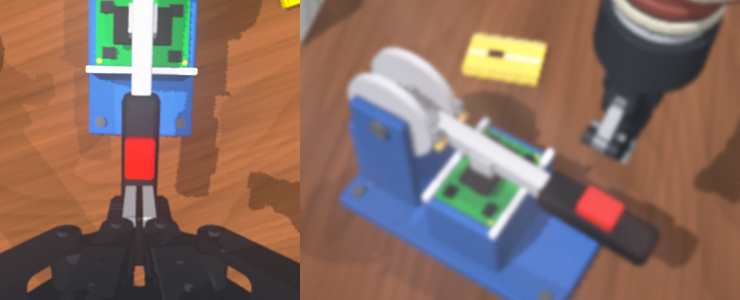

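The lever is down at 0.55 and the button looks proud again. In the side crop the pad rests on the strip at about (485,180), and the robot is clear.

```bash
python3 -c "
from bench import *
print(close_job())"
```

```text
the job is handed in; nothing more can be done
None
```

I pressed the red button on the loaded press with the shut fingertips. Keeping it pressed, I swung the lever round its arc to the bottom stop, backed off about 9 cm and handed the job in at about 7.4 s.

**Lever and button:** with the arm clear, the button mark in the wrist and side pictures was within about 1.5 px of where it should be with the lever at 0.55 and the button out. The 6 mm between out and in is only about 2 px, so this check alone does not settle it. The picture also shows the button standing proud.

**Ratchet:** the lever passed both teeth with about 4–7 N measured along the tool, so the button was in.

**Forces:** the wrist force peaked at about 41 N against the stop (36 N along the tool), well under the 120 N limit. After backing off it was about 1 N, so the robot touches nothing.

**Not measured directly:** I did not measure how far the socket strip went in. I take it to be home because the lever reached its stop and the pad rests on the strip in the picture. I also did not measure the empty press's lever again. The arm passed about 10 cm above it, and no contact showed in the force readings.

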